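# Set the stabiliser leg of the microscope platform down on its pad

## Robot

A 6-joint arm with a two-finger parallel gripper is mounted at the origin on the work surface. World frame = base frame: x ahead of the robot, y to its left, z up, the work surface at z = 0. Lengths are in m, angles in degrees, forces in N, time in s.
With the tool pointing down it reaches from about 0.35 to 0.875 m from the base axis. Payload 4.2 kg.
Tool frame: the origin (TCP) lies on the front face of the gripper's body, between the roots of the fingers; the fingertips stand 70 mm ahead of it and the grasp point (between the pads) lies 51 mm ahead of it (r.nose_length is the distance from the TCP to the fingertips, in m); z points along the fingers, y is the direction in which the jaws open and shut (so a half turn about z gives the same grasp; the last joint's range is limited). The gripper opens to 87 mm and grips with 3 to 60 N. Pads are 19 mm wide; open, the fingers measure 117 mm over their backs; the gripper's body (75 mm by 190 mm) begins 51 mm behind the grasp point.
Start: joints at [83.342, 22.042, 0.453, 0, -68.411, -14.817], TCP at [0.229, 0.582, 0.292] pointing down, gripper open.
Joint ranges: [-179.83, 179.83], [-69.29, 118.12], [-61.27, 80.66], [-181.25, 117.63], [-171.15, -9.14], [-177.46, 177.46]. Speed limits (degrees/s): [159.86, 159.86, 180, 180, 180, 180].

## Interface

Orientations are given as a 3x3 rotation matrix whose columns are the frame's x, y, z axes.
In Python, from station import telemetry, capture, order, r gives the robot as it stands.
- The arm moves only by the tool drive_tool, never from a script. Its argument "series" is a list of rows, each a list of 4 numbers: the shift along the tool's x, y, z as a fraction of full scale, then the turn about the tool's z as a fraction of full scale. In form: [[dx, dy, dz, turn], ...]. A call has 1 to 10 rows; each row is the pose to reach, as a shift and turn from the pose commanded when the call began, along the tool's axes at that moment; what a row does not reach only later rows make up. Full scale, the value 1, is 0.12 m for a shift and 2 rad for a turn. A row lasts 1/8 s, in which the tool goes at most 62.5 mm and 10.7 degrees, less where a joint would pass 70% of its speed; a pose out of reach is approached as far as the arm can. A call with a number of a shift or a turn outside -1 to 1 is refused whole. A call with a gripper value outside its range is refused whole. "fingers" is the finger opening in mm, from 0 to 87, set as the call begins (left out, the last holds). The fingers move at their own pace and stop on an object; the grip force is fixed at half the most. Time passes only in rows, so rows that repeat a pose let the fingers close. It gives the time, the measured TCP pose, the force and the opening at its end, in the units of the state.
- telemetry.sense(): the state, without advancing time (a new reading comes with each control period).
- capture(name): name is "side" or "top"; returns a dict with "color" (400x640x3 uint8, blue, green, red), "fx", "fy", "cx", "cy" (pixels), "eye" and "attitude" of the camera in the world. Camera axes: x right, y up, looking along -z (the intrinsics and any distortion apply to the point x, -y, -z); pixel columns grow to the right and rows downward; lengths in m; the calibration is good to about 2 mm. A picture is of the moment at which its call begins. There is no depth.
- order.finish_job(): hands the job in, once; it reports no verdict.
The state is a dict: "time_s": time; "joints": joint angles; "joint_velocities": joint speeds; "effort": joint torques, N m; "tcp_pos": TCP position; "ee_rot": TCP orientation; "wrist_force": force on the tool from outside, world axes, zero at the start; "moment": the same for the moment, N m; "gripper_width": opening from 0.0 (shut) to 1.0 (fully open).
Only numpy, scipy, OpenCV 4.12 (cv2) and the standard library are available. Lean on these libraries where they do the work, as an engineer would, in place of code of your own. Each camera call takes 0.05 s, during which the arm holds its last target. There are 200 camera calls.

## Task

Slide the loose rubber foot pad under the foot of the microscope platform's stabiliser leg so that the whole foot is over the rubber, and let go of it. Then wind the crank clockwise until the foot stands firmly on the pad - the crank has become clearly heavier to turn - but stop before the platform is lifted off its own feet. Leave the crank there and everything else on the bench undisturbed.

Things in the scene. Friction and masses are not known exactly. Their poses are not given: they have to be found in the camera images.
- jack: Stabiliser leg bolted to one end of a dark granite microscope platform. Origin on the bench, straight under the centre of its foot; z up; -y runs from the leg along the platform, +y to the open bench. Foot: a 50 mm wide, round, flat rubber sole on a bright inner leg. Its height is not measured: at the start the sole is 29 to 52 mm above the bench, so its meeting the pad must be felt at the crank.
- gear_head (a point): Top of the grey gear head on the leg axis, 162 mm above the bench. The gear head spans heights 134 to 162 mm and reaches 29 mm past the leg axis in the jack's +y; under it is a 38 mm round tube, in a 52 mm collar, down to 88 mm above the bench.
- crank_axis (a point): On the crank's vertical axis, top of its arm: 185 mm up, 50 mm from the leg axis (jack's -y). Clockwise from above lowers the foot 3.2 mm per rad. Foot free, the turning handle takes 6 to 7 N along its circle (3 N read just after a slow stroke, even reversed after a quick one). Once the foot bears, each reading rises 4 to 5 N per rad: 2.5 to 5.5 N more is firmly set, 8 to 9 N lifts the platform.
- slab_top (a point): Centre of the platform's top face, 80 mm above the bench. The slab is 300 mm wide (jack's x), 400 mm long (y), 50 mm thick, its underside 30 mm above the bench, on four rubber feet well inside its edges; its end face is 32 mm from the leg axis. A small cream inverted microscope stands on its far end, more than 250 mm from the leg axis and up to 285 mm above the bench.
- crank_grip (a point): Point on the axis of the crank handle, at mid height of its grip: a black upright round handle, 24 mm in diameter, standing from 190 to 243 mm above the bench, 55 mm from the crank axis, top and sides free. This point is 220 mm above the bench. The handle spins freely on its pin, so a grip can keep its direction while the crank turns. The crank stays where it is left.
- pad: The loose foot pad, about 0.6 kg: a black rubber slab 76 x 76 mm, 16 mm thick, with a dark steel tongue (36 mm wide, 6 mm thick) leaving it along its +x and ending in an upright flat grip. Origin at the centre of the slab's underside; z up. The grip is centred 100 mm from the origin along +x, 40 mm long along x, 12 mm thick along y, and its top is 58 mm above the underside.
- platform (a joint): Tipping of the platform up on its two far feet, rad: 0 standing on all its feet, positive as the leg lifts its end (0.004 rad is 1.6 mm at the leg) - its reading is too rough to show the lift begin.
- flask: Small clear culture flask with a cap, 95 x 50 x 26 mm, loose on the stage of the microscope on the platform. Origin under its middle. To be left alone.
- tip_box: Pipette tip box, 120 x 80 x 65 mm, on the bench. Origin under its middle. To be left alone.
- bottle: Amber bottle, 60 mm wide, 130 mm tall. Origin under its middle. To be left alone.
- dishes: Stack of culture dishes, 56 mm wide, 58 mm tall. Origin under its middle. To be left alone.
- tube_rack: White tube rack with capped tubes, 50 x 130 mm, 69 mm tall. Origin under its middle. To be left alone.
- wrench: Open-ended wrench lying on the bench, 150 mm long. To be left alone.
Things that resemble listed ones, but are neither listed nor needed, are in the scene too. What is shaped like the pad but turquoise is not meant.

How it is judged (in metres and radians):
On the way, in this order (a step that is already met when the one before it is completed fails the run):
1. the pad lies flat on the bench with the whole foot over its rubber, let go (horizontal distance between pad and jack below 0.014 m and height (world z) of pad below 0.003 m and angle between pad's own z axis and vertical below 0.05 rad and contact force between the fingers and pad below 0.5 N and contact force between jack and pad below 5 N), for 0.2 s.
2. the foot bears firmly on the pad (contact force between jack and pad above 25 N), for 0.3 s.
At the end, for the whole second after the job is handed in: The foot presses on the pad with more than 25 N, the pad lies flat and still with its centre within 14 mm of the leg axis, and the platform still stands on all its own feet (tipped less than 0.003 rad) (contact force between jack and pad above 25 N and value of joint platform below 0.003 rad and horizontal distance between pad and jack below 0.014 m and angle between pad's own z axis and vertical below 0.05 rad and linear speed of pad below 0.01 m/s); the robot touches nothing.
It fails at once if the platform is lifted off its feet by the leg (value of joint platform above 0.004 rad).
It fails at once if a bystander on the bench or on the platform is shifted or tipped (distance of any of flask, tip_box, bottle, dishes, tube_rack, wrench from where it was at the start of the episode above 0.02 m or angle between any of bottle, dishes's own z axis and vertical above 0.4 rad).
It also fails if it takes over 72 s, if anything falls off the work surface, if the arm or the gripper's body presses on something with over 40 N, if the wrist force passes 120 N, or if a joint passes its speed limit or range.

## Working session

There is one attempt and no reset: what is moved stays moved. The work goes in short steps, Python scripts to look and compute and a tool call to move; the robot and the scene stay as the last step left them, time stands still between calls to the robot, and variables do not carry over. Pictures are saved under pics/ and viewed, about 8 in all and at most 12, crops included, and the job is handed in when it is done.

Besides the shell and the picture viewer there is one more tool, called after "Emit:" as name(argument=value, ...), one argument or row to a line, values as JSON. drive_tool: Moves the arm, as the interface text tells. Shift numbers are shares of 0.12 m and turn numbers shares of 2 rad, none past 1 either way. Its arguments: {"type":"object","properties":{"series":{"type":"array","items":{"type":"array","items":{"type":"number","minimum":-1,"maximum":1}}},"fingers":{"type":"number"}},"required":["series"]}

```bash
ls; mkdir -p pics; python3 - <<'E'
from station import telemetry,capture,order,r
import cv2,numpy as np
for n in("top","side"):
    c=capture(n);cv2.imwrite(f"pics/{n}0.png",c["color"]);print(n,{k:(np.round(v,4).tolist() if k!="color" else 0) for k,v in c.items()})
print(telemetry.sense())
E
```

```text
pics
top {'color': 0, 'fx': 409.3424, 'fy': 409.3424, 'cx': 315.8505, 'cy': 205.4292, 'eye': [0.3285, 0.065, 1.3678], 'attitude': [[-0.0257, 0.9859, -0.165], [-0.9996, -0.0268, -0.0043], [-0.0087, 0.1649, 0.9863]]}
side {'color': 0, 'fx': 367.255, 'fy': 367.255, 'cx': 319.0288, 'cy': 197.4606, 'eye': [0.219, -0.4785, 0.937], 'attitude': [[0.8776, 0.3698, -0.3051], [-0.4795, 0.6812, -0.5532], [0.0033, 0.6318, 0.7751]]}
{'time_s': 0.1, 'joints': array([ 8.33423290e+01,  2.20858284e+01,  3.86364460e-01, -2.43457360e-02,
       -6.84109068e+01, -1.48184644e+01]), 'joint_velocities': array([ 0.02248448, -0.0916627 ,  0.30757087, -0.01059979, -0.03599678,
        0.09759   ]), 'effort': array([-1.35676732e-03, -3.91687918e+01,  1.87934858e+01,  4.23193485e+00,
        1.35010728e-02, -6.73016621e-05]), 'tcp_pos': array([0.22863546, 0.58124027, 0.29126843]), 'ee_rot': array([[ 9.30512784e-01, -3.66258897e-01, -6.15769193e-04],
       [-3.66259398e-01, -9.30510916e-01, -1.86750344e-03],
       [ 1.11009794e-04,  1.96326708e-03, -9.99998067e-01]]), 'wrist_force': array([ 0.00352977, -0.77646798, -0.21015633]), 'moment': array([ 0.05390429, -0.04325121, -0.01276524]), 'gripper_width': 0.9972941181063079}
```

View pics/top0.png

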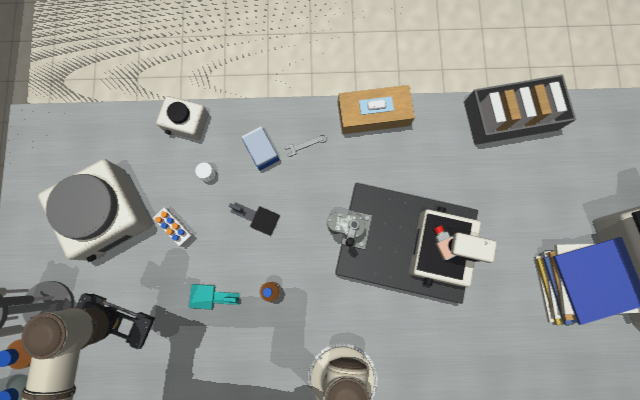

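View pics/side0.png

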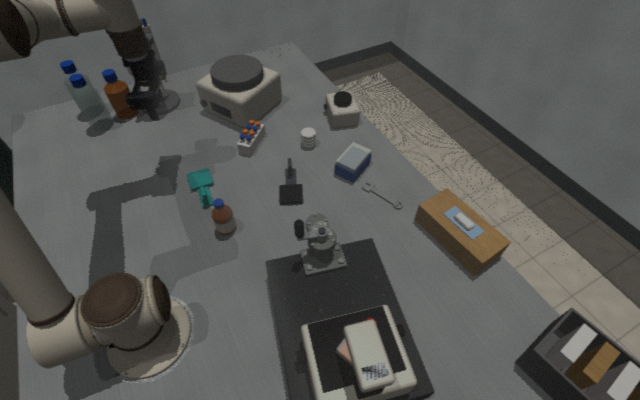

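Candidates for the pad: the black slab with tongue at top (265,220) / side (291,193), and the turquoise one at (203,296) / (201,180), which is excluded by colour. The black one fits, so I'll check it and the leg in one close crop.

```bash
cat > h.py <<'E'
import cv2,numpy as np
from station import telemetry,capture,order,r
def cam(n):
    c=capture(n);c["R"]=np.array(c["attitude"]);c["e"]=np.array(c["eye"]);return c
def ray(c,u,v):
    d=np.array([(u-c["cx"])/c["fx"],-(v-c["cy"])/c["fy"],-1.]);return c["R"]@d
def onz(c,u,v,z):
    d=ray(c,u,v);return c["e"]+d*(z-c["e"][2])/d[2]
def pix(c,p):
    q=c["R"].T@(np.array(p)-c["e"]);return np.array([c["cx"]-c["fx"]*q[0]/q[2],c["cy"]+c["fy"]*q[1]/q[2]])
def tri(c1,p1,c2,p2):
    A=[];b=[]
    for c,p in((c1,p1),(c2,p2)):
        d=ray(c,*p);d/=np.linalg.norm(d);M=np.eye(3)-np.outer(d,d);A.append(M);b.append(M@c["e"])
    x=np.linalg.lstsq(np.vstack(A),np.hstack(b),rcond=None)[0];return x
def crop(c,x0,y0,w,h,s):
    im=cv2.resize(c["color"][y0:y0+h,x0:x0+w],None,fx=s,fy=s,interpolation=cv2.INTER_CUBIC)
    im=cv2.convertScaleAbs(im,alpha=1.5,beta=20)
    for k in range(0,w,10):
        cv2.line(im,(k*s,0),(k*s,6),(0,0,255),1)
        if k%20==0: cv2.putText(im,str(x0+k),(k*s,16),0,.35,(0,0,255))
    for k in range(0,h,10):
        cv2.line(im,(0,k*s),(6,k*s),(0,0,255),1); cv2.putText(im,str(y0+k),(8,k*s+4),0,.35,(0,0,255))
    return im
E
python3 - <<'E'
from h import *
t=cam("top");s=cam("side")
a=crop(t,220,170,160,85,5);cv2.imwrite("pics/c1.png",a)
b=crop(s,265,150,90,130,4);cv2.imwrite("pics/c2.png",cv2.resize(b,None,fx=1,fy=1))
g=t["color"].max(2); m=(g<75).astype(np.uint8)
for n,c in(("t",t),("s",s)):
    m=(c["color"].max(2)<70).astype(np.uint8)
    k,l,st,ce=cv2.connectedComponentsWithStats(m)
    for i in range(1,k):
        if st[i][4]>80: 
            cs,_=cv2.findContours((l==i).astype(np.uint8),0,2); print(n,st[i].tolist(),cv2.approxPolyDP(cs[0],3,True)[:,0].tolist()[:14])
E
```

```text
t [477, 77, 96, 44, 616] [[572, 117], [561, 77], [477, 91], [480, 101], [490, 91], [498, 90], [500, 94], [504, 89], [515, 91], [520, 86], [531, 88], [558, 80], [568, 110], [555, 119]]
t [464, 91, 110, 54, 1169] [[464, 102], [475, 144], [556, 130], [573, 120], [485, 135], [474, 92]]
t [167, 102, 22, 22, 362] [[175, 102], [167, 112], [174, 122], [180, 123], [187, 118], [188, 109]]
t [73, 179, 44, 61, 378] [[104, 181], [111, 195], [106, 221], [94, 233], [73, 238], [95, 236], [113, 219], [116, 198]]
t [251, 207, 28, 29, 500] [[259, 207], [251, 226], [270, 235], [278, 215]]
t [632, 211, 8, 22, 104] [[637, 211], [632, 214], [639, 232]]
t [417, 214, 61, 65, 1803] [[428, 214], [417, 268], [461, 278], [465, 260], [477, 260], [460, 256], [444, 260], [436, 247], [433, 228], [441, 224], [450, 235], [457, 231], [469, 233], [470, 223]]
t [98, 235, 34, 17, 157] [[131, 236], [125, 235], [98, 251]]
t [344, 238, 14, 20, 144] [[348, 238], [344, 245], [354, 257], [354, 240]]
t [410, 275, 55, 15, 236] [[410, 275], [422, 280], [422, 286], [430, 287], [433, 282], [464, 289]]
t [379, 284, 81, 19, 106] [[379
[... 2449 characters left out ...]
3], [221, 220], [212, 217], [219, 240], [227, 239], [235, 229]]
s [294, 220, 12, 21, 178] [[296, 220], [295, 234], [299, 240], [305, 239], [303, 222]]
s [266, 235, 168, 165, 15125] [[266, 262], [287, 399], [315, 399], [300, 332], [304, 323], [308, 324], [323, 391], [352, 384], [359, 399], [423, 399], [433, 393], [372, 239], [340, 245], [347, 264]]
s [0, 281, 19, 119, 1867] [[0, 281], [0, 399], [18, 399], [16, 317], [11, 303], [15, 300]]
s [514, 310, 126, 90, 4857] [[515, 361], [514, 370], [543, 399], [612, 399], [605, 391], [625, 363], [631, 360], [639, 367], [573, 310], [553, 331], [559, 339], [544, 355], [552, 365], [534, 348]]
s [627, 382, 13, 18, 125] [[639, 382], [627, 399], [639, 399]]
```

View pics/c1.png

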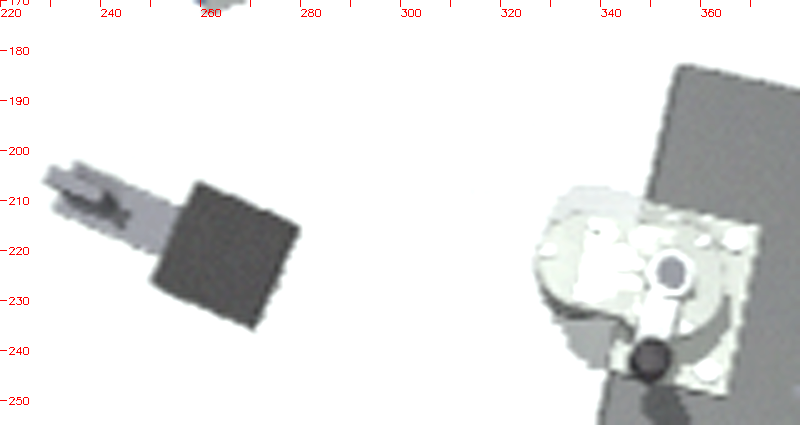

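View pics/c2.png

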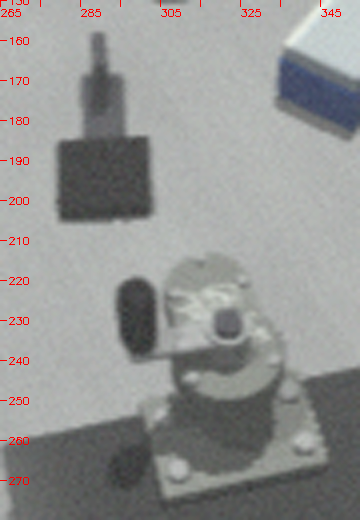

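The crops show the black pad's rubber at top px (258.5,206),(279.5,215.5),(270.5,235.5),(250,226), its tongue towards (229,205), the crank hub at (354,224) and handle top at (349.5,241.5); the leg is at the slab's left edge. So the black pad is the right one.

```bash
python3 - <<'E'
from h import *
np.set_printoptions(precision=4,suppress=True)
t=cam("top");s=cam("side")
P=[onz(t,*p,.016)[:2] for p in((258.5,206.2),(279.8,215.5),(270.5,235.6),(250.2,226.2))]
print("padcorners",P,np.mean(P,0)); 
for i in range(4): d=P[(i+1)%4]-P[i];print(np.linalg.norm(d),np.degrees(np.arctan2(d[1],d[0])))
PS=[onz(s,*p,.016)[:2] for p in((279.5,184.7),(301.5,184))];print("side pad",PS)
g=[onz(t,*p,.058)[:2] for p in((230.,203.8),(244,212))];print("grip top",g)
print("hub",onz(t,353.8,224,.188),"tri",tri(t,(353.8,224),s,(318.5,230)))
print("hand",onz(t,349.7,241.3,.243),"sidehand top",onz(s,295.5+2,222,.243),"tri",tri(t,(349.7,241.3),s,(297.3,222.5)))
# slab end edge
g8=t["color"].max(2).astype(int)
pts=[]
for v in list(range(188,206,2))+list(range(252,270,2)):
    row=g8[v,325:375]; k=np.argmin(np.diff(row)); pts.append((325+k+1,v))
print(pts)
E_=[onz(t,u,v,.08)[:2] for u,v in pts];E_=np.array(E_)
l=cv2.fitLine(E_.astype(np.float32),2,0,.01,.01).ravel();print("edge",l,np.degrees(np.arctan2(l[1],l[0])))
up=[]
for u in range(365,470,5):
    col=g8[175:225,u]; k=np.argmin(np.diff(col)); up.append(onz(t,u,175+k+1,.08)[:2])
l=cv2.fitLine(np.float32(up),2,0,.01,.01).ravel();print("side edge",l,np.degrees(np.arctan2(l[1],l[0])))
E
```

```text
padcorners [array([0.5573, 0.2631]), array([0.5239, 0.192 ]), array([0.4575, 0.2236]), array([0.4906, 0.2909])] [0.5074 0.2424]
0.07852121268288817 -115.17377457503774
0.07348683912494995 154.5685821092413
0.07500227416056791 63.812326414028924
0.07222986441422423 -22.63438365754589
side pad [array([0.4922, 0.2897]), array([0.5579, 0.2576])]
grip top [array([0.5606, 0.3497]), array([0.5324, 0.304 ])]
hub [ 0.4684 -0.0384  0.188 ] tri [ 0.4649 -0.0371  0.1926]
hand [ 0.4144 -0.0204  0.243 ] sidehand top [ 0.4133 -0.0236  0.243 ] tri [ 0.4145 -0.0207  0.2368]
[(np.int64(354), 188), (np.int64(353), 190), (np.int64(353), 192), (np.int64(352), 194), (np.int64(352), 196), (np.int64(351), 198), (np.int64(351), 200), (np.int64(350), 202), (np.int64(350), 204), (np.int64(339), 252), (np.int64(339), 254), (np.int64(339), 256), (np.int64(338), 258), (np.int64(338), 260), (np.int64(337), 262), (np.int64(337), 264), (np.int64(336), 266), (np.int64(336), 268)]
edge [ 0.9681 -0.2504  0.4706 -0.019 ] -14.50333
side edge [ 0.4342  0.9008  0.5488 -0.2452] 64.26342
```

Emit:
drive_tool(
  series=[
    [0.1, 0.03, 0, 0.08],
    [0.2, 0.06, 0, 0.16],
    [0.3, 0.09, 0, 0.24],
    [0.4, 0.12, 0, 0.32],
    [0.5, 0.15, 0, 0.41],
    [0.6, 0.18, 0, 0.49],
    [0.7, 0.21, 0, 0.57],
    [0.8, 0.24, 0, 0.65],
    [0.9, 0.27, 0, 0.73],
    [1, 0.3, 0, 0.816],
  ],
  fingers=60,
)

```text
time_s: 1.55
tcp_pos: [0.3275, 0.5039, 0.2922]
ee_rot: [[-0.427, -0.904, -0.0], [-0.904, 0.427, -0.0], [0.0, 0.0, -1.0]]
wrist_force: [-0.3, 0.6, 0.1]
gripper_width: 0.696
```

```bash
cat >> h.py <<'E'
def to(x,y,z,yaw):
    s=telemetry.sense();R=s["ee_rot"];d=R.T@(np.array([x,y,z])-s["tcp_pos"])
    y0=np.degrees(np.arctan2(R[1,0],R[0,0]));dy=(yaw-y0+180)%360-180
    print("t",round(s["time_s"],2),"tcp",s["tcp_pos"].round(4),"yaw",y0.round(2),"units",(d/.12).round(3),"turn",round(-np.radians(dy)/2,3),"F",s["wrist_force"].round(2),"w",round(s["gripper_width"]*87,1))
E
python3 -c "
from h import *
to(.5497,.333,.15,-115)
t=cam('top');cc=[(356,183),(478,209)]
print([onz(t,*p,.08).round(4) for p in cc])
g=t['color'].max(2);print(g[262:300,337].tolist(), g[262:300,341].tolist())"
```

```text
t 1.55 tcp [0.3275 0.5039 0.2922] yaw -115.31 units [ 0.496 -2.282  1.185] turn -0.003 F [-0.3   0.58  0.06] w 60.5
[array([ 0.6136, -0.0604,  0.08  ]), array([ 0.5185, -0.4436,  0.08  ])]
[120, 112, 95, 88, 65, 71, 73, 80, 83, 87, 88, 88, 63, 93, 111, 169, 169, 168, 172, 169, 168, 171, 171, 169, 170, 169, 171, 170, 174, 171, 171, 172, 173, 175, 170, 175, 174, 175] [90, 89, 90, 89, 89, 88, 88, 91, 91, 90, 88, 91, 88, 62, 104, 104, 109, 172, 173, 171, 170, 173, 173, 170, 171, 171, 171, 174, 175, 171, 172, 174, 173, 176, 173, 174, 175, 174]
```

Emit:
drive_tool(
  series=[
    [0.08, -0.33, 0.1, 0],
    [0.16, -0.66, 0.2, 0],
    [0.25, -1, 0.3, 0],
  ],
)

```text
time_s: 1.98
tcp_pos: [0.424, 0.4259, 0.2559]
ee_rot: [[-0.419, -0.908, 0.0], [-0.908, 0.419, 0.0], [-0.0, -0.0, -1.0]]
wrist_force: [-0.3, -1.1, 0.3]
gripper_width: 0.691
```

Emit:
drive_tool(
  series=[
    [0.08, -0.33, 0.1, 0],
    [0.16, -0.66, 0.2, 0],
    [0.25, -1, 0.3, 0],
    [0.25, -1, 0.3, 0],
  ],
)

```text
time_s: 2.48
tcp_pos: [0.5206, 0.3464, 0.2187]
ee_rot: [[-0.424, -0.906, -0.002], [-0.906, 0.424, -0.002], [0.003, 0.001, -1.0]]
wrist_force: [-0.7, 0.4, 1.2]
gripper_width: 0.689
```

```bash
python3 -c "
from h import *
to(.5497,.333,.09,-115)
t=cam('top');s=cam('side')
a=crop(t,190,150,110,90,4);b=crop(s,260,110,85,100,4)
im=np.zeros((400,790,3),np.uint8);im[:360,:440]=a;im[:400,445:785]=b;cv2.imwrite('pics/g1.png',im)"
```

```text
t 2.48 tcp [0.5206 0.3464 0.2187] yaw -115.09 units [-0.004 -0.268  1.072] turn -0.001 F [-0.67  0.35  1.16] w 59.9
```

View pics/g1.png

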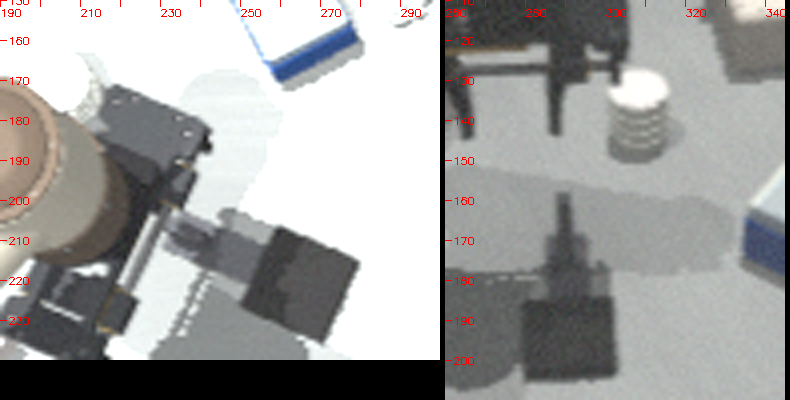

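Gripper is above and short of the grip (side px 289,160) with clear space around it; move over, then down.

Emit:
drive_tool(
  series=[
    [0, -0.13, 0.2, 0],
    [0, -0.27, 0.4, 0],
    [0, -0.27, 0.55, 0],
    [0, -0.27, 0.55, 0],
  ],
)

```text
time_s: 3.08
tcp_pos: [0.5475, 0.3351, 0.1529]
ee_rot: [[-0.421, -0.907, -0.002], [-0.907, 0.421, -0.002], [0.003, 0.001, -1.0]]
wrist_force: [-0.6, 0.1, 0.8]
gripper_width: 0.69
```

```bash
python3 -c "
from h import *
s=cam('side')
print(onz(s,288.5,160,.058),onz(s,289.5,160,.058))
to(.5497,.333,.09,-115)
b=crop(s,240,90,100,120,5);cv2.imwrite('pics/g2.png',b)"
```

```text
[0.55266332 0.34068405 0.058     ] [0.5556217  0.33908019 0.058     ]
t 3.12 tcp [0.5481 0.3355 0.1543] yaw -114.88 units [ 0.013 -0.021  0.535] turn 0.001 F [-0.89 -0.39 -0.73] w 59.7
```

View pics/g2.png

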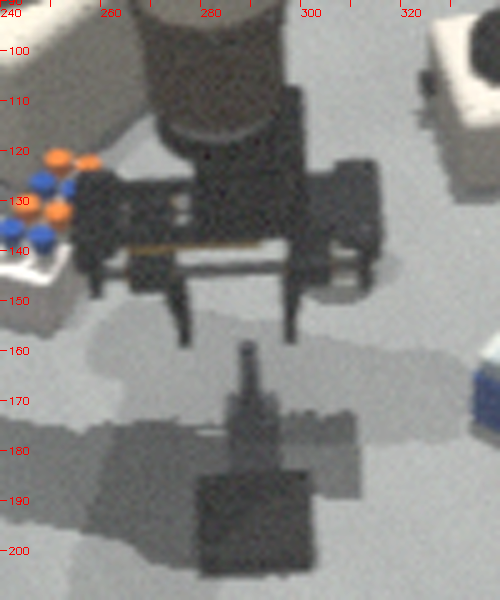

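The fingers (side px 276 and 297) straddle the grip at 288; descend and close.

Emit:
drive_tool(
  series=[
    [0.01, -0.02, 0.2, 0],
    [0.01, -0.02, 0.4, 0],
    [0.01, -0.02, 0.53, 0],
    [0.01, -0.02, 0.53, 0],
  ],
)

```text
time_s: 3.62
tcp_pos: [0.5501, 0.3328, 0.0903]
ee_rot: [[-0.422, -0.907, -0.001], [-0.907, 0.422, -0.001], [0.001, 0.0, -1.0]]
wrist_force: [-0.4, -0.8, 0.4]
gripper_width: 0.69
```

Emit:
drive_tool(
  series=[
    [0, 0, 0, 0],
    [0, 0, 0, 0],
    [0, 0, 0, 0],
    [0, 0, 0, 0],
    [0, 0, 0, 0],
  ],
  fingers=0,
)

```text
time_s: 4.25
tcp_pos: [0.5505, 0.3326, 0.0907]
ee_rot: [[-0.422, -0.906, 0.0], [-0.906, 0.422, 0.0], [-0.0, -0.0, -1.0]]
wrist_force: [0.6, 0.2, 0.4]
gripper_width: 0.203
```

```bash
python3 -c "
from h import *
to(.479+.1*.247,.009+.1*.969,.091,-104.5)
t=cam('top')
m=(t['color'][195:245,240:290].max(2)<70).astype(np.uint8)
k,l,st,ce=cv2.connectedComponentsWithStats(m);i=1+st[1:,4].argmax();cs,_=cv2.findContours((l==i).astype(np.uint8),0,2);rr=cv2.boxPoints(cv2.minAreaRect(cs[0]))+[240,195];print(st[i],rr.tolist())
q=[onz(t,*p,.016)[:2] for p in rr];print(q,np.mean(q,0))"
```

```text
t 4.25 tcp [0.5505 0.3326 0.0907] yaw -114.98 units [ 1.877 -0.444 -0.002] turn -0.091 F [0.56 0.25 0.42] w 17.7
[  0   0  39  41 767] [[228.68437671661377, 212.86677360534668], [242.00396537780762, 191.8358449935913], [281.7581253051758, 217.01348304748535], [268.43853759765625, 238.0444107055664]]
[array([0.53741692, 0.36297248]), array([0.60793561, 0.31865963]), array([0.51863558, 0.18556781]), array([0.44962507, 0.23048479])] [0.52840329 0.27442118]
```

Emit:
drive_tool(
  series=[
    [0, 0, 0, 0],
    [0, 0, 0, 0],
    [0.12, -0.03, 0, -0.01],
    [0.25, -0.06, 0, -0.02],
    [0.37, -0.09, 0, -0.03],
    [0.5, -0.12, 0, -0.04],
    [0.63, -0.15, 0, -0.06],
    [0.75, -0.18, 0, -0.07],
    [0.87, -0.21, 0, -0.08],
    [1, -0.24, 0, -0.091],
  ],
)

```text
time_s: 5.55
tcp_pos: [0.5258, 0.2108, 0.0907]
ee_rot: [[-0.25, -0.968, 0.0], [-0.968, 0.25, 0.0], [-0.0, -0.0, -1.0]]
wrist_force: [-0.2, 3.0, -2.1]
gripper_width: 0.135
```

```bash
python3 -c "
from h import *
to(.479+.1*.247,.009+.1*.969,.091,-104.5)
t=cam('top');s=cam('side')
a=crop(t,250,180,120,80,4);b=crop(s,270,170,75,110,5)
im=np.zeros((560,800,3),np.uint8);im[:320,:480]=a[:, :480];im[:550,484:800]=b[:,:316];cv2.imwrite('pics/g3.png',im)"
```

```text
t 5.55 tcp [0.5258 0.2108 0.0907] yaw -104.49 units [ 0.892 -0.04  -0.003] turn 0.0 F [-0.18  2.95 -2.11] w 11.7
```

View pics/g3.png

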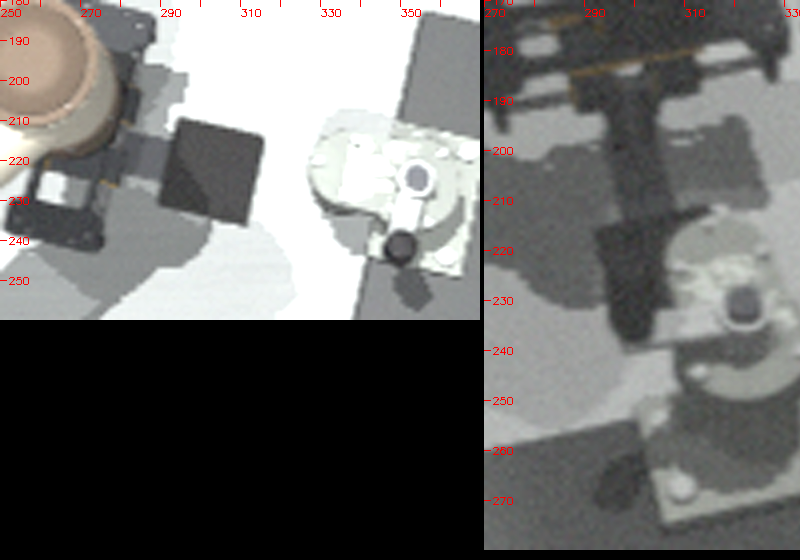

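The pad is held and follows: top px corners about (295,209.5),(315.7,213.8),(311.7,236),(290,231). The gear head's near end is at (326.7,222).

```bash
python3 -c "
from h import *
t=cam('top')
q=[onz(t,*p,.016)[:2] for p in((295,209.5),(315.7,213.8),(311.7,236),(290,231))];c=np.mean(q,0);print(q,c)
d=telemetry.sense()['tcp_pos'][:2]-c;print('tcp-pad',d,np.linalg.norm(d),np.degrees(np.arctan2(d[1],d[0])))
print('head edge',onz(t,326.7,222,.15),onz(t,336.8,223.5,.162))
print('slab low corner',onz(t,336,274.5,.08), 'hub185',onz(t,353.8,224,.19))
for p in((.479,.009),(.476,.0076),(.481,.010)): print(pix(t,(*p,.162)))
"
```

```text
[array([0.54279821, 0.14096122]), array([0.52640272, 0.07213071]), array([0.45259677, 0.08726124]), array([0.47110201, 0.15879244])] [0.49822493 0.1147864 ]
tcp-pad [0.02701277 0.09466515] 0.09844379252867073 74.07386438543791
head edge [0.48108296 0.0391222  0.15      ] [0.47430157 0.0095974  0.162     ]
slab low corner [0.32520315 0.01374867 0.08      ] hub185 [ 0.46814272 -0.03821013  0.19      ]
[336.94725359 221.92091807]
[337.45416083 222.91293666]
[336.58707575 221.26062642]
```

Emit:
drive_tool(
  series=[
    [0.12, 0, 0, 0],
    [0.24, -0.01, 0, 0],
    [0.36, -0.02, 0, 0],
    [0.48, -0.03, 0, 0],
    [0.6, -0.03, 0, 0],
    [0.7, -0.04, 0, 0],
    [0.8, -0.045, 0, 0],
    [0.895, -0.045, 0, 0],
    [0.895, -0.045, 0, 0],
    [0.895, -0.045, 0, 0],
  ],
)

```text
time_s: 6.95
tcp_pos: [0.5035, 0.1051, 0.0906]
ee_rot: [[-0.251, -0.968, -0.002], [-0.968, 0.251, -0.002], [0.003, 0.002, -1.0]]
wrist_force: [0.5, -5.1, 1.8]
gripper_width: 0.133
```

```bash
python3 -c "
from h import *
to(.5042,.1055,.091,-104.5)
t=cam('top');s=cam('side')
a=crop(t,270,180,100,80,4);b=crop(s,265,170,80,110,5)
im=np.zeros((560,800,3),np.uint8);im[:320,:400]=a;im[:550,400:800]=b;cv2.imwrite('pics/g4.png',im)"
```

```text
t 6.95 tcp [0.5035 0.1051 0.0906] yaw -104.56 units [-0.005 -0.005 -0.003] turn -0.001 F [ 0.54 -5.12  1.84] w 11.6
```

View pics/g4.png

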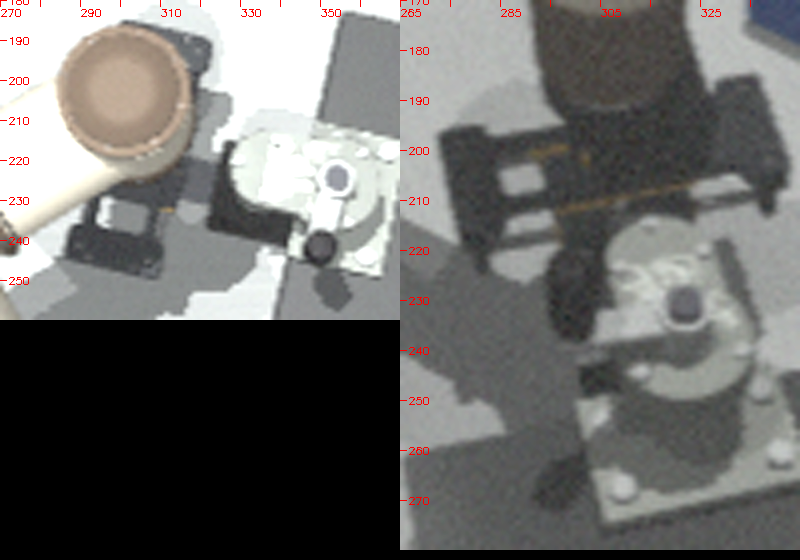

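The pad lies under the gear head: its near corner is at top px (322,236), its left edge at 322–327. Release and rise.

Emit:
drive_tool(
  series=[
    [0, 0, 0, 0],
    [0, 0, 0, 0],
    [0, 0, 0, 0],
    [0, 0, 0, 0],
  ],
  fingers=50,
)

```text
time_s: 7.55
tcp_pos: [0.5042, 0.1066, 0.0906]
ee_rot: [[-0.251, -0.968, -0.0], [-0.968, 0.251, 0.0], [-0.0, 0.0, -1.0]]
wrist_force: [-0.2, -0.4, -0.5]
gripper_width: 0.502
```

Emit:
drive_tool(
  series=[
    [0, 0, -0.15, 0],
    [0, 0, -0.4, 0],
    [0, 0, -0.7, 0],
    [0, 0, -1, 0],
  ],
)

```text
time_s: 8.05
tcp_pos: [0.5039, 0.1064, 0.2117]
ee_rot: [[-0.251, -0.968, -0.0], [-0.968, 0.251, -0.0], [0.0, 0.0, -1.0]]
wrist_force: [1.2, 0.1, -0.6]
gripper_width: 0.575
```

Emit:
drive_tool(
  series=[
    [-0.1, 0, -0.4, 0],
    [-0.3, 0, -0.8, 0],
    [-0.6, 0, -1, 0],
    [-0.6, 0, -1, 0],
  ],
)

```text
time_s: 8.55
tcp_pos: [0.5232, 0.1782, 0.3327]
ee_rot: [[-0.249, -0.968, 0.004], [-0.968, 0.249, 0.003], [-0.004, -0.003, -1.0]]
wrist_force: [-0.1, -0.6, -0.4]
gripper_width: 0.575
```

```bash
python3 -c "
from h import *
to(.4144,-.0205,.32,-104.5)
t=cam('top');cv2.imwrite('pics/g5.png',crop(t,270,180,110,80,7))"
```

```text
t 8.55 tcp [0.5232 0.1782 0.3327] yaw -104.42 units [1.829 0.466 0.097] turn 0.001 F [-0.11 -0.62 -0.4 ] w 50.0
```

View pics/g5.png

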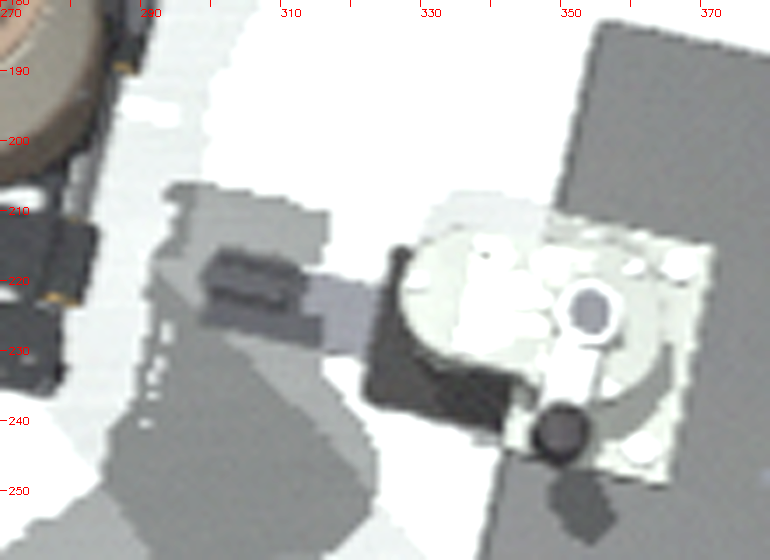

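The pad is free, its left rubber edge running from px (326,215) to (321.5,236.5); the handle top is at (350,241.6) and the hub at (354,224.3).

```bash
python3 -c "
from h import *
t=cam('top')
a,b=[onz(t,*p,.016)[:2] for p in((326.3,215.3),(321.8,236.8))];d=(a-b)/np.linalg.norm(a-b);n=np.array([d[1],-d[0]]);n*=np.sign(-n[1]);print('edge',a,b,'pad',(a+b)/2+.038*n)
H=onz(t,350.1,241.6,.243);C=onz(t,354.1,224.3,.188);print(H,C,np.linalg.norm((H-C)[:2]),np.degrees(np.arctan2(*(H-C)[1::-1])))
to(H[0],H[1],.325,-104.5)"
```

```text
edge [0.52039634 0.03693015] [0.44906336 0.05394652] pad [0.47591242 0.00847548]
[ 0.41357858 -0.02143342  0.243     ] [ 0.46748255 -0.03921781  0.188     ] 0.05676197965776307 161.74086897828005
t 8.65 tcp [0.5217 0.1761 0.3299] yaw -104.53 units [1.819 0.459 0.043] turn -0.0 F [-0.03  0.23 -0.61] w 49.9
```

Emit:
drive_tool(
  series=[
    [0.3, 0.08, 0, 0],
    [0.6, 0.16, 0, 0],
    [0.9, 0.23, 0, 0],
    [0.9, 0.23, 0, 0],
  ],
)

```text
time_s: 9.15
tcp_pos: [0.4665, 0.076, 0.3298]
ee_rot: [[-0.254, -0.967, -0.002], [-0.967, 0.254, -0.001], [0.001, 0.002, -1.0]]
wrist_force: [-0.0, 0.6, -0.3]
gripper_width: 0.575
```

Emit:
drive_tool(
  series=[
    [0.3, 0.08, 0, 0],
    [0.6, 0.16, 0, 0],
    [0.92, 0.23, 0, 0],
    [0.92, 0.23, 0, 0],
  ],
)

```text
time_s: 9.65
tcp_pos: [0.4126, -0.023, 0.33]
ee_rot: [[-0.254, -0.967, -0.001], [-0.967, 0.254, -0.0], [0.001, 0.001, -1.0]]
wrist_force: [0.4, -0.6, 0.6]
gripper_width: 0.571
```

```bash
python3 -c "
from h import *
to(.414,-.021,.272,-104.5)
s=cam('side');cv2.imwrite('pics/g6.png',crop(s,255,140,90,110,5))"
```

```text
t 9.65 tcp [ 0.4126 -0.023   0.33  ] yaw -104.72 units [-0.019 -0.008  0.483] turn -0.002 F [ 0.44 -0.56  0.64] w 49.7
```

View pics/g6.png

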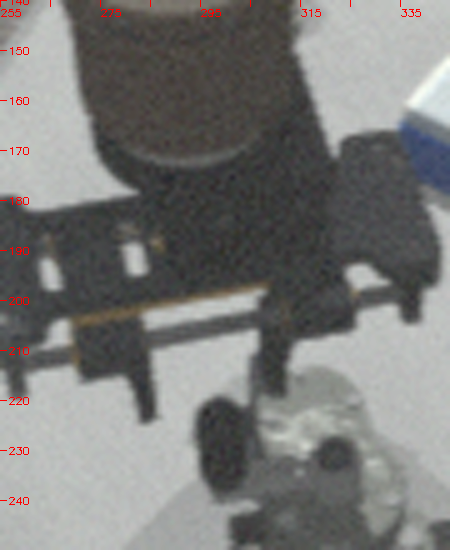

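The open fingers (side px 285 and 308) straddle the handle (298,225); descend and close.

Emit:
drive_tool(
  series=[
    [-0.02, -0.01, 0.15, 0],
    [-0.02, -0.01, 0.3, 0],
    [-0.02, -0.01, 0.48, 0],
    [-0.02, -0.01, 0.48, 0],
  ],
)

```text
time_s: 10.2
tcp_pos: [0.4153, -0.0191, 0.2714]
ee_rot: [[-0.251, -0.968, -0.005], [-0.968, 0.251, -0.001], [0.002, 0.004, -1.0]]
wrist_force: [-0.9, 0.7, 1.1]
gripper_width: 0.573
```

Emit:
drive_tool(
  series=[
    [0, 0, 0, 0],
    [0, 0, 0, 0],
    [0, 0, 0, 0],
    [0, 0, 0, 0],
    [0, 0, 0, 0],
    [0, 0, 0, 0],
  ],
  fingers=0,
)

```text
time_s: 10.95
tcp_pos: [0.4174, -0.0192, 0.2738]
ee_rot: [[-0.251, -0.968, 0.005], [-0.968, 0.251, 0.0], [-0.002, -0.005, -1.0]]
wrist_force: [5.1, -0.6, -3.1]
gripper_width: 0.264
```

```bash
cat >> h.py <<'E'
C=np.array([.4676,-.0388])
def arc(steps):
    s=telemetry.sense();R=s["ee_rot"];p=s["tcp_pos"][:2]-C;a=np.arctan2(p[1],p[0]);f=s["wrist_force"]
    tg=np.array([np.sin(a),-np.cos(a)])
    print("t",round(s["time_s"],2),"ang",round(np.degrees(a),1),"rad",np.linalg.norm(p).round(4),"F",f.round(2),"tang resist",-f[:2]@tg,"w",round(s["gripper_width"]*87,1))
    for k in steps:
        q=C+.055*np.array([np.cos(a-k),np.sin(a-k)]);d=R.T@np.array([*(q-s["tcp_pos"][:2]),0])/.12
        print("[%.2f, %.2f, 0, 0],"%(d[0],d[1]),end=" ")
    print()
E
python3 -c "
from h import *
arc(np.arange(1,11)*.3)"
```

```text
t 10.95 ang 158.7 rad 0.0539 F [ 5.07 -0.62 -3.11] tang resist -1.2621539895051845 w 23.0
[-0.13, -0.03, 0, 0], [-0.25, -0.10, 0, 0], [-0.34, -0.21, 0, 0], [-0.39, -0.33, 0, 0], [-0.41, -0.47, 0, 0], [-0.38, -0.60, 0, 0], [-0.31, -0.72, 0, 0], [-0.21, -0.82, 0, 0], [-0.09, -0.88, 0, 0], [0.04, -0.90, 0, 0],
```

Emit:
drive_tool(
  series=[
    [-0.13, -0.04, 0, 0],
    [-0.25, -0.11, 0, 0],
    [-0.34, -0.22, 0, 0],
    [-0.39, -0.34, 0, 0],
    [-0.41, -0.48, 0, 0],
    [-0.38, -0.61, 0, 0],
    [-0.31, -0.73, 0, 0],
    [-0.21, -0.83, 0, 0],
    [-0.09, -0.89, 0, 0],
    [0.04, -0.91, 0, 0],
  ],
)

```text
time_s: 12.2
tcp_pos: [0.5229, -0.0501, 0.2738]
ee_rot: [[-0.25, -0.968, 0.007], [-0.968, 0.25, 0.003], [-0.005, -0.006, -1.0]]
wrist_force: [3.1, 6.3, 0.9]
gripper_width: 0.265
```

```bash
python3 -c "
from h import *
print(telemetry.sense()['tcp_pos'])
arc(np.arange(1,11)*.1)"
```

```text
[ 0.52293377 -0.05008042  0.27378836]
t 12.2 ang -11.5 rad 0.0565 F [3.07 6.27 0.85] tang resist 6.7526364189554 w 23.0
[0.05, 0.01, 0, 0], [0.09, 0.02, 0, 0], [0.14, 0.03, 0, 0], [0.18, 0.04, 0, 0], [0.22, 0.06, 0, 0], [0.26, 0.08, 0, 0], [0.30, 0.10, 0, 0], [0.34, 0.13, 0, 0], [0.37, 0.17, 0, 0], [0.40, 0.20, 0, 0],
```

```bash
sed -i 's/^C=.*/C=np.array([.4698,-.036])/' h.py; python3 -c "
from h import *
arc(np.arange(1,11)*.1)"
```

```text
t 12.2 ang -14.8 rad 0.055 F [3.07 6.27 0.85] tang resist 6.842907915602508 w 23.0
[0.05, 0.00, 0, 0], [0.09, 0.01, 0, 0], [0.14, 0.02, 0, 0], [0.18, 0.04, 0, 0], [0.22, 0.06, 0, 0], [0.26, 0.08, 0, 0], [0.29, 0.11, 0, 0], [0.33, 0.14, 0, 0], [0.36, 0.18, 0, 0], [0.38, 0.21, 0, 0],
```

Emit:
drive_tool(
  series=[
    [0.05, 0, 0, 0],
    [0.09, 0.01, 0, 0],
    [0.14, 0.02, 0, 0],
    [0.18, 0.04, 0, 0],
    [0.22, 0.06, 0, 0],
    [0.26, 0.08, 0, 0],
    [0.29, 0.11, 0, 0],
    [0.33, 0.14, 0, 0],
    [0.36, 0.18, 0, 0],
    [0.38, 0.21, 0, 0],
  ],
)

```text
time_s: 13.45
tcp_pos: [0.4864, -0.0884, 0.2738]
ee_rot: [[-0.251, -0.968, 0.007], [-0.968, 0.251, 0.002], [-0.003, -0.006, -1.0]]
wrist_force: [4.6, 3.2, -0.6]
gripper_width: 0.264
```

```bash
python3 -c "
from h import *
arc(np.arange(1,11)*.1)"
```

```text
t 13.45 ang -72.4 rad 0.0549 F [ 4.61  3.24 -0.58] tang resist 5.370283936011226 w 23.0
[0.02, 0.04, 0, 0], [0.04, 0.08, 0, 0], [0.06, 0.13, 0, 0], [0.06, 0.17, 0, 0], [0.07, 0.22, 0, 0], [0.07, 0.26, 0, 0], [0.07, 0.31, 0, 0], [0.06, 0.35, 0, 0], [0.04, 0.40, 0, 0], [0.03, 0.44, 0, 0],
```

Emit:
drive_tool(
  series=[
    [0.02, 0.04, 0, 0],
    [0.04, 0.08, 0, 0],
    [0.06, 0.13, 0, 0],
    [0.06, 0.17, 0, 0],
    [0.07, 0.22, 0, 0],
    [0.07, 0.26, 0, 0],
    [0.07, 0.31, 0, 0],
    [0.06, 0.35, 0, 0],
    [0.04, 0.4, 0, 0],
    [0.03, 0.44, 0, 0],
  ],
)

```text
time_s: 14.7
tcp_pos: [0.4351, -0.0788, 0.2738]
ee_rot: [[-0.251, -0.968, 0.009], [-0.968, 0.251, 0.001], [-0.003, -0.008, -1.0]]
wrist_force: [8.5, 1.0, -5.2]
gripper_width: 0.267
```

```bash
python3 -c "
from h import *
arc(np.arange(1,11)*.1)"
```

```text
t 14.7 ang -129.0 rad 0.0551 F [ 8.47  1.04 -5.17] tang resist 5.922101054534196 w 23.2
[-0.02, 0.04, 0, 0], [-0.05, 0.08, 0, 0], [-0.08, 0.11, 0, 0], [-0.11, 0.15, 0, 0], [-0.14, 0.18, 0, 0], [-0.18, 0.20, 0, 0], [-0.22, 0.22, 0, 0], [-0.26, 0.24, 0, 0], [-0.31, 0.25, 0, 0], [-0.35, 0.26, 0, 0],
```

Emit:
drive_tool(
  series=[
    [-0.03, 0.04, 0, 0],
    [-0.06, 0.07, 0, 0],
    [-0.1, 0.1, 0, 0],
    [-0.13, 0.14, 0, 0],
    [-0.16, 0.17, 0, 0],
    [-0.2, 0.19, 0, 0],
    [-0.24, 0.21, 0, 0],
    [-0.28, 0.23, 0, 0],
    [-0.33, 0.24, 0, 0],
    [-0.37, 0.25, 0, 0],
  ],
)

```text
time_s: 15.95
tcp_pos: [0.4153, -0.0298, 0.2738]
ee_rot: [[-0.251, -0.968, 0.002], [-0.968, 0.251, -0.003], [0.002, -0.003, -1.0]]
wrist_force: [4.5, -6.8, -2.5]
gripper_width: 0.262
```

```bash
cat >> h.py <<'E'
def arc2(steps,k=2400.):
    s=telemetry.sense();R=s["ee_rot"];p=s["tcp_pos"][:2]-C;a=np.arctan2(p[1],p[0]);rh=p/np.linalg.norm(p);f=s["wrist_force"][:2]
    print("radial",f@rh); cor=rh*(f@rh)/k
    for j,q in enumerate(steps):
        w=C+.055*np.array([np.cos(a-q),np.sin(a-q)])-s["tcp_pos"][:2]+cor*min(1,(j+1)/5)
        d=R.T@np.array([*w,0])/.12;print("[%.3f, %.3f, 0, 0],"%(d[0],d[1]),end=" ")
    print()
E
python3 -c "
from h import *
arc([]);arc2(np.arange(1,11)*.1)"
```

```text
t 15.95 ang 173.5 rad 0.0548 F [ 4.52 -6.85 -2.53] tang resist 6.296894181396359 w 22.8

radial -5.261865291720609
[-0.046, 0.002, 0, 0], [-0.092, -0.002, 0, 0], [-0.138, -0.011, 0, 0], [-0.184, -0.024, 0, 0], [-0.228, -0.041, 0, 0], [-0.270, -0.060, 0, 0], [-0.310, -0.082, 0, 0], [-0.347, -0.108, 0, 0], [-0.382, -0.138, 0, 0], [-0.414, -0.171, 0, 0],
```

Emit:
drive_tool(
  series=[
    [-0.046, 0, 0, 0],
    [-0.092, -0.002, 0, 0],
    [-0.138, -0.011, 0, 0],
    [-0.184, -0.024, 0, 0],
    [-0.228, -0.041, 0, 0],
    [-0.27, -0.06, 0, 0],
    [-0.31, -0.082, 0, 0],
    [-0.347, -0.108, 0, 0],
    [-0.382, -0.138, 0, 0],
    [-0.414, -0.171, 0, 0],
  ],
)

```text
time_s: 17.2
tcp_pos: [0.4448, 0.013, 0.2736]
ee_rot: [[-0.252, -0.968, -0.005], [-0.968, 0.252, -0.002], [0.004, 0.004, -1.0]]
wrist_force: [-6.4, -1.1, 7.2]
gripper_width: 0.262
```

```bash
python3 -c "
from h import *
arc([]);arc2(np.arange(1,11)*.1)"
```

```text
t 17.2 ang 117.0 rad 0.055 F [-6.44 -1.13  7.2 ] tang resist 6.2533852089836355 w 22.8

radial 1.9143394336367374
[-0.030, -0.035, 0, 0], [-0.056, -0.072, 0, 0], [-0.078, -0.112, 0, 0], [-0.096, -0.154, 0, 0], [-0.109, -0.197, 0, 0], [-0.117, -0.242, 0, 0], [-0.121, -0.288, 0, 0], [-0.119, -0.334, 0, 0], [-0.114, -0.379, 0, 0], [-0.104, -0.424, 0, 0],
```

Emit:
drive_tool(
  series=[
    [-0.03, -0.035, 0, 0],
    [-0.056, -0.072, 0, 0],
    [-0.078, -0.112, 0, 0],
    [-0.096, -0.154, 0, 0],
    [-0.109, -0.197, 0, 0],
    [-0.117, -0.242, 0, 0],
    [-0.121, -0.288, 0, 0],
    [-0.119, -0.334, 0, 0],
    [-0.114, -0.379, 0, 0],
    [-0.104, -0.424, 0, 0],
  ],
)

```text
time_s: 18.45
tcp_pos: [0.4973, 0.0125, 0.2737]
ee_rot: [[-0.252, -0.968, -0.005], [-0.968, 0.252, -0.001], [0.003, 0.005, -1.0]]
wrist_force: [-7.0, -0.0, 6.8]
gripper_width: 0.268
```

```bash
python3 -c "
from h import *
arc([]);arc2(np.arange(1,11)*.1)"
```

```text
t 18.45 ang 60.5 rad 0.0558 F [-6.99 -0.02  6.77] tang resist 6.0686308668978795 w 23.3

radial -3.4619660891241755
[0.023, -0.041, 0, 0], [0.043, -0.083, 0, 0], [0.068, -0.122, 0, 0], [0.096, -0.159, 0, 0], [0.129, -0.193, 0, 0], [0.162, -0.225, 0, 0], [0.198, -0.253, 0, 0], [0.237, -0.277, 0, 0], [0.278, -0.297, 0, 0], [0.321, -0.314, 0, 0],
```

Still free at about 6.1 N, after 8.05 rad in all. Next radian.

Emit:
drive_tool(
  series=[
    [0.023, -0.041, 0, 0],
    [0.043, -0.083, 0, 0],
    [0.068, -0.122, 0, 0],
    [0.096, -0.159, 0, 0],
    [0.129, -0.193, 0, 0],
    [0.162, -0.225, 0, 0],
    [0.198, -0.253, 0, 0],
    [0.237, -0.277, 0, 0],
    [0.278, -0.297, 0, 0],
    [0.321, -0.314, 0, 0],
  ],
)

```text
time_s: 19.7
tcp_pos: [0.5253, -0.0326, 0.2737]
ee_rot: [[-0.251, -0.968, -0.001], [-0.968, 0.251, 0.002], [-0.002, 0.002, -1.0]]
wrist_force: [-3.6, 6.1, 4.9]
gripper_width: 0.261
```

```bash
python3 -c "
from h import *
arc([]);arc2(np.arange(1,11)*.1)"
```

```text
t 19.7 ang 3.5 rad 0.0556 F [-3.58  6.08  4.9 ] tang resist 6.291138568807387 w 22.7

radial -3.1970278696203924
[0.047, -0.005, 0, 0], [0.092, -0.010, 0, 0], [0.139, -0.011, 0, 0], [0.185, -0.007, 0, 0], [0.231, 0.001, 0, 0], [0.276, 0.011, 0, 0], [0.319, 0.027, 0, 0], [0.361, 0.046, 0, 0], [0.400, 0.069, 0, 0], [0.437, 0.096, 0, 0],
```

Emit:
drive_tool(
  series=[
    [0.047, -0.005, 0, 0],
    [0.092, -0.01, 0, 0],
    [0.139, -0.011, 0, 0],
    [0.185, -0.007, 0, 0],
    [0.231, 0.001, 0, 0],
    [0.276, 0.011, 0, 0],
    [0.319, 0.027, 0, 0],
    [0.361, 0.046, 0, 0],
    [0.4, 0.069, 0, 0],
    [0.437, 0.096, 0, 0],
  ],
)

```text
time_s: 20.95
tcp_pos: [0.5031, -0.08, 0.2738]
ee_rot: [[-0.251, -0.968, 0.005], [-0.968, 0.251, 0.003], [-0.004, -0.004, -1.0]]
wrist_force: [2.6, 5.9, 1.0]
gripper_width: 0.266
```

```bash
python3 -c "
from h import *
arc([]);arc2(np.arange(1,11)*.08)"
```

```text
t 20.95 ang -52.9 rad 0.0552 F [2.58 5.89 1.04] tang resist 5.616801485918828 w 23.1

radial -3.1414938446963703
[0.026, 0.027, 0, 0], [0.050, 0.054, 0, 0], [0.072, 0.084, 0, 0], [0.092, 0.116, 0, 0], [0.110, 0.149, 0, 0], [0.126, 0.182, 0, 0], [0.140, 0.216, 0, 0], [0.151, 0.251, 0, 0], [0.159, 0.286, 0, 0], [0.164, 0.323, 0, 0],
```

Emit:
drive_tool(
  series=[
    [0.026, 0.027, 0, 0],
    [0.05, 0.054, 0, 0],
    [0.072, 0.084, 0, 0],
    [0.092, 0.116, 0, 0],
    [0.11, 0.149, 0, 0],
    [0.126, 0.182, 0, 0],
    [0.14, 0.216, 0, 0],
    [0.151, 0.251, 0, 0],
    [0.159, 0.286, 0, 0],
    [0.164, 0.323, 0, 0],
  ],
)

```text
time_s: 22.2
tcp_pos: [0.4619, -0.0903, 0.2738]
ee_rot: [[-0.251, -0.968, 0.008], [-0.968, 0.251, 0.001], [-0.003, -0.008, -1.0]]
wrist_force: [8.5, -0.6, -3.2]
gripper_width: 0.262
```

```bash
python3 -c "
from h import *
arc([]);arc2(np.arange(1,11)*.05)"
```

```text
t 22.2 ang -98.3 rad 0.0548 F [ 8.55 -0.58 -3.17] tang resist 8.541587514639422 w 22.8

radial -0.6660244469059377
[0.003, 0.023, 0, 0], [0.003, 0.046, 0, 0], [0.002, 0.069, 0, 0], [0.000, 0.092, 0, 0], [-0.003, 0.114, 0, 0], [-0.007, 0.137, 0, 0], [-0.012, 0.159, 0, 0], [-0.018, 0.181, 0, 0], [-0.025, 0.203, 0, 0], [-0.033, 0.225, 0, 0],
```

Reading up from 5.9 to 8.5 N: the foot has begun to bear, roughly 0.5 rad ago. A short stroke at the same pace (0.32 rad) should bring it to about +4 N.

Emit:
drive_tool(
  series=[
    [0.003, 0.037, 0, 0],
    [0.002, 0.074, 0, 0],
    [-0.002, 0.11, 0, 0],
    [-0.009, 0.146, 0, 0],
  ],
)

```text
time_s: 22.7
tcp_pos: [0.4454, -0.0851, 0.2738]
ee_rot: [[-0.251, -0.968, 0.008], [-0.968, 0.251, -0.0], [-0.002, -0.008, -1.0]]
wrist_force: [8.9, -2.6, -6.1]
gripper_width: 0.263
```

```bash
python3 -c "
from h import *
arc([]);arc2(np.arange(1,6)*.08)"
```

```text
t 22.7 ang -116.4 rad 0.0548 F [ 8.91 -2.61 -6.1 ] tang resist 9.14581570709487 w 22.9

radial -1.6265886933206126
[-0.009, 0.036, 0, 0], [-0.022, 0.070, 0, 0], [-0.037, 0.103, 0, 0], [-0.055, 0.136, 0, 0], [-0.076, 0.166, 0, 0],
```

Emit:
drive_tool(
  series=[
    [-0.009, 0.036, 0, 0],
    [-0.022, 0.07, 0, 0],
    [-0.03, 0.09, 0, 0],
  ],
)

```text
time_s: 23.08
tcp_pos: [0.4359, -0.0791, 0.2738]
ee_rot: [[-0.25, -0.968, 0.009], [-0.968, 0.25, -0.0], [-0.002, -0.008, -1.0]]
wrist_force: [9.3, -4.0, -6.4]
gripper_width: 0.266
```

```bash
python3 -c "
from h import *
arc([]);arc2(np.arange(1,6)*.08)"
```

```text
t 23.07 ang -128.2 rad 0.0548 F [ 9.25 -3.97 -6.42] tang resist 9.724708042002945 w 23.1

radial -2.603136348326207
[-0.017, 0.033, 0, 0], [-0.037, 0.064, 0, 0], [-0.060, 0.093, 0, 0], [-0.085, 0.120, 0, 0], [-0.112, 0.146, 0, 0],
```

At this same crank angle one turn earlier the reading was 5.9 N; it is now 9.7 N (+3.8, mid-range). Release and rise.

Emit:
drive_tool(
  series=[
    [0, 0, 0, 0],
    [0, 0, 0, 0],
    [0, 0, 0, 0],
    [0, 0, 0, 0],
  ],
  fingers=50,
)

```text
time_s: 23.58
tcp_pos: [0.4327, -0.0791, 0.2731]
ee_rot: [[-0.251, -0.968, -0.0], [-0.968, 0.251, 0.0], [0.0, 0.0, -1.0]]
wrist_force: [-0.1, 0.3, 0.7]
gripper_width: 0.554
```

Emit:
drive_tool(
  series=[
    [0, 0, -0.2, 0],
    [0, 0, -0.5, 0],
    [0, 0, -0.8, 0],
    [0, 0, -0.8, 0],
  ],
)

```text
time_s: 24.08
tcp_pos: [0.4339, -0.0791, 0.372]
ee_rot: [[-0.251, -0.968, 0.007], [-0.968, 0.251, 0.0], [-0.002, -0.006, -1.0]]
wrist_force: [0.7, 0.2, 0.1]
gripper_width: 0.579
```

Emit:
drive_tool(
  series=[
    [-0.3, 0, 0, 0],
    [-0.6, 0, 0, 0],
    [-1, 0, 0, 0],
    [-1, 0, 0, 0],
  ],
)

```text
time_s: 24.58
tcp_pos: [0.4633, 0.0392, 0.3677]
ee_rot: [[-0.248, -0.969, -0.002], [-0.969, 0.248, -0.0], [0.001, 0.002, -1.0]]
wrist_force: [0.7, 0.1, 0.1]
gripper_width: 0.576
```

Emit:
drive_tool(
  series=[
    [-0.3, 0, 0, 0],
    [-0.6, 0, 0, 0],
    [-1, 0, 0, 0],
    [-1, 0, 0, 0],
  ],
)

```text
time_s: 25.08
tcp_pos: [0.4935, 0.1547, 0.3676]
ee_rot: [[-0.249, -0.968, -0.002], [-0.968, 0.249, -0.001], [0.002, 0.002, -1.0]]
wrist_force: [0.5, -0.4, 0.1]
gripper_width: 0.572
```

```bash
python3 -c "
from h import *
t=cam('top');s=telemetry.sense();print(s['tcp_pos'],s['wrist_force'])
a=t['color'][70:310,150:550];cv2.imwrite('pics/end.png',cv2.resize(a,None,fx=2,fy=2,interpolation=cv2.INTER_CUBIC))"
```

```text
[0.49307367 0.15354034 0.36780385] [-0.53260616  0.89797433  0.19663399]
```

View pics/end.png

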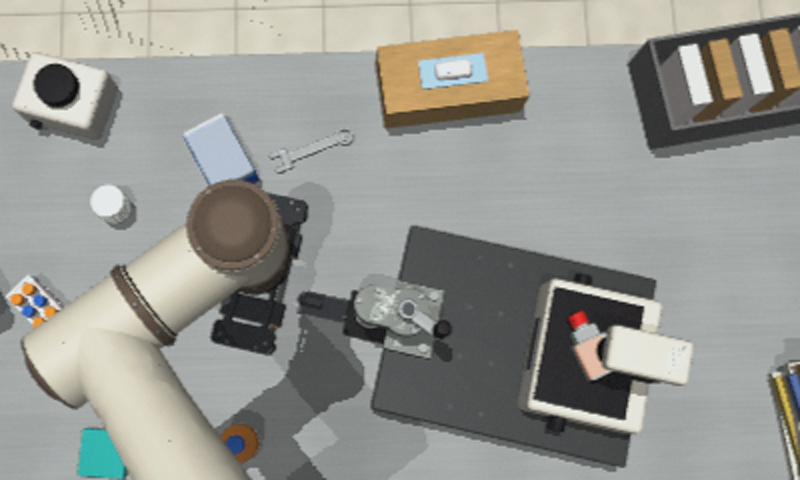

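The pad is still under the foot, the handle is where I left it (image 441,328), the bystanders look unmoved and the gripper is clear. I'm handing in.

```bash
python3 -c "
from station import order
print(order.finish_job())"
```

```text
the job is handed in; nothing more can be done
None
```

The black pad is under the stabiliser foot and released, the crank is wound until the foot bears firmly, and the job is handed in at about 25 s. No verdict was reported.

- **Pad:** I gripped it by its upright grip and slid it in. After release, the pad centre measured about (0.476, 0.008) m, against my leg axis estimates of (0.476 to 0.481, 0.008 to 0.010) m. That is about 5 mm apart at most, inside the 14 mm limit.
- **Crank:** I wound it about 11.4 rad clockwise. The force along the handle's circle was 5.4–6.3 N while the foot was free, about 3 N above the 3 N stated for a slow stroke. So I compared with the reading one turn earlier at the same crank angle: 5.9 N then, 9.7 N at the end. That is 3.8 N more, inside the 2.5–5.5 N range for firmly set.
- **Check that disagreed:** over the last two short strokes (about 0.5 rad) the force rose by only about 2.3 N per rad, not the expected 4–5 N per rad. The foot's load and the platform tilt were not measured directly, so firm seating without lift rests on the crank force alone.
- **Last picture:** the pad and crank are in place, and the bystanders in view appear unmoved. The gripper is clear of everything, with wrist force near zero.

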